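# Probe the drilled blocks with the bodkin and jig the blind one

## Task

Draw the orange-handled bodkin out of the drilling jig and probe the bores of the three beech blocks with it, pushing it down as far as it goes, in the order white nest, yellow nest, red nest: exactly one block is not drilled right through. After that, hang the bodkin upright by its collar in the notch of the tool rest and let go. Then stand the blind block upright on the cork mat and let go, take it afresh (nest and jig leave different sides free) and set it down in the jig, upright and square between the blue cheeks with its bore centred over the jig's hole, leaving the other two blocks in their nests, dropping nothing and leaving everything else on the table where it is.

Things in the scene. Friction and masses are not known exactly. Their poses are not given: they have to be found in the camera images.
- bodkin: The probing pin, upright, about 80 g. Steel shaft of 9 mm diameter, 72 mm long, tip slightly pointed; above it a brass collar of 30 mm diameter, 5 mm thick (72 to 77 mm above the tip); above that an orange round handle of 24 mm diameter, 64 mm long (77 to 141 mm above the tip). Origin at the tip, z along the shaft towards the handle. At the start it stands in the jig's hole with its tip on the table.
- bodkin_tip (a point): The tip of the bodkin's shaft.
- bodkin_collar (a point): Underside of the bodkin's collar, on the axis, 72 mm above the tip.
- jig: Drilling jig, fixed: aluminium base 100 x 100 mm, 40 mm high, with an upright hole of 11 mm diameter right through its middle, and two blue cheeks standing on it, one at +y and one at -y of the hole, 55 mm apart face to face, 12 mm thick, 34 mm long in x, their tops 90 mm above the table. The +x and -x sides are open. The block fits with its 50 mm length (its y) along the jig's y, either way round. Origin under the centre, on the table.
- jig_seat (a point): Centre of the jig's hole at the top of its base, 40 mm above the table: where the centre of the block's underside belongs. Axes as the jig's.
- rack: Plywood board 90 (x) x 290 (y) x 12 mm, fixed, with three nests in a row along its y. Each nest is a pair of painted cheeks at the block's long sides (-x and +x), 44 mm apart face to face, 10 mm thick, 36 mm long in y, tops 62 mm above the table (6 mm below the blocks' tops). The block ends (+y, -y) are open, 46 mm free between neighbouring blocks. Blocks stand with x, y about along the rack's x, y. Origin under the centre.
- nest_white (a point): Floor centre of the nest with white cheeks (rack +y end), 12 mm above the table.
- nest_yellow (a point): Floor centre of the nest with yellow cheeks (middle), 12 mm above the table.
- nest_red (a point): Floor centre of the nest with red cheeks (rack -y end), 12 mm above the table.
- block_a: One of three look-alike beech blocks, 40 (its x) x 50 (its y) x 56 mm tall, about 90 g, standing loose. Origin at the centre of the underside, z up. A plain bore of 14 mm diameter runs down its middle from the top: either right through, or blind and only 26 mm deep (floor 30 mm above the underside); only probing tells which.
- block_b: One of three look-alike beech blocks, 40 (its x) x 50 (its y) x 56 mm tall, about 90 g, standing loose. Origin at the centre of the underside, z up. A plain bore of 14 mm diameter runs down its middle from the top: either right through, or blind and only 26 mm deep (floor 30 mm above the underside); only probing tells which.
- block_c: One of three look-alike beech blocks, 40 (its x) x 50 (its y) x 56 mm tall, about 90 g, standing loose. Origin at the centre of the underside, z up. A plain bore of 14 mm diameter runs down its middle from the top: either right through, or blind and only 26 mm deep (floor 30 mm above the underside); only probing tells which.
- rest: Tool rest, fixed: brown foot 100 x 100 x 10 mm, spanning x -30 to 70 mm, y -50 to 50 mm; a post at x 34 to 50 mm, 60 mm wide; and a level steel plate, 8 mm thick, top 100 mm above the table, x -24 to 48 mm, y -29 to 29 mm. A slot 14 mm wide in the plate opens to -x and ends at x = +20 mm. Clear space below the slot is 82 mm high. Origin under the notch point, on the table.
- notch (a point): Point on the slot's centre line at the top of the plate, 100 mm above the table, 24 mm in from the slot's open end: the centre of the collar's underside belongs here. Axes as the rest's; the slot opens towards its -x.
- mat: Cork mat 130 x 130 x 4 mm, fixed. Origin under its centre, top 4 mm higher.
- cutters: Bystander, loose: red-handled side cutters, 160 x 72 x 17 mm, lying; origin under the middle.
- glue: Bystander, loose: white glue bottle with red cap, 52 mm diameter, 130 mm tall; origin under its centre.
- mug: Bystander, loose: blue mug, 72 mm diameter, 85 mm tall, handle to its +y; origin under its centre.
- base_disc: Bystander, loose: brown wooden disc, 110 mm diameter, 12 mm thick, lying; origin under its centre.
- peg_bowl: Bystander, loose: terracotta bowl, 90 mm diameter, 45 mm tall; origin under its centre.
- rapping_iron: Bystander, loose: flat tool along its y axis: dark wooden handle 30 x 115 x 20 mm, steel blade towards +y to 115 mm from the origin; origin under the handle's middle.
- dowel: Bystander, loose: light wooden rod lying along its x axis, 16 mm thick, 136 mm long; origin under its middle.
There are look-alikes about, which are no part of the job. There is more than one size of the bodkin; the one meant has the size given above.

How it is judged (in metres and radians):
On the way, in this order (a step that is already met when the one before it is completed fails the run):
1. the bodkin is drawn clear of the jig's hole (z of bodkin_tip in the frame of jig_seat above 0.01 m), for 0.05 s.
2. the block in the white nest has been probed: tip in its bore, within 3.5 mm of a blind floor or more than 36 mm deep (((horizontal distance between block_a and nest_white below 0.02 m and horizontal distance between bodkin_tip and block_a below 0.007 m and z of bodkin_tip in the frame of block_a below 0.02 m) or (horizontal distance between block_b and nest_white below 0.02 m and horizontal distance between bodkin_tip and block_b below 0.007 m and z of bodkin_tip in the frame of block_b below 0.0335 m) or (horizontal distance between block_c and nest_white below 0.02 m and horizontal distance between bodkin_tip and block_c below 0.007 m and z of bodkin_tip in the frame of block_c below 0.02 m))), for 0.1 s.
3. the block in the yellow nest has been probed: tip in its bore, within 3.5 mm of a blind floor or more than 36 mm deep (((horizontal distance between block_a and nest_yellow below 0.02 m and horizontal distance between bodkin_tip and block_a below 0.007 m and z of bodkin_tip in the frame of block_a below 0.02 m) or (horizontal distance between block_b and nest_yellow below 0.02 m and horizontal distance between bodkin_tip and block_b below 0.007 m and z of bodkin_tip in the frame of block_b below 0.0335 m) or (horizontal distance between block_c and nest_yellow below 0.02 m and horizontal distance between bodkin_tip and block_c below 0.007 m and z of bodkin_tip in the frame of block_c below 0.02 m))), for 0.1 s.
4. the block in the red nest has been probed: tip in its bore, within 3.5 mm of a blind floor or more than 36 mm deep (((horizontal distance between block_a and nest_red below 0.02 m and horizontal distance between bodkin_tip and block_a below 0.007 m and z of bodkin_tip in the frame of block_a below 0.02 m) or (horizontal distance between block_b and nest_red below 0.02 m and horizontal distance between bodkin_tip and block_b below 0.007 m and z of bodkin_tip in the frame of block_b below 0.0335 m) or (horizontal distance between block_c and nest_red below 0.02 m and horizontal distance between bodkin_tip and block_c below 0.007 m and z of bodkin_tip in the frame of block_c below 0.02 m))), for 0.1 s.
5. the bodkin hangs by its collar in the notch, released (horizontal distance between bodkin_collar and notch below 0.012 m and z of bodkin_collar in the frame of notch between -0.004 and 0.004 m and angle between bodkin's own z axis and vertical below 0.15 rad and contact force between the fingers and bodkin below 0.1 N), for 0.2 s.
6. the blind block stands upright on the cork mat, released (z of block_b in the frame of mat below 0.008 m and horizontal distance between block_b and mat below 0.06 m and angle between block_b's own z axis and vertical below 0.1 rad and contact force between block_b and mat above 0.2 N and contact force between the fingers and block_b below 0.1 N), for 0.2 s.
At the end, for the whole second after the job is handed in: Blind block stands in the jig: upright (0.1 rad), aligned (0.12 rad), centred within 6 mm, down within 3 mm. Bodkin hangs in the notch: within 12 mm, collar on the plate (4 mm), upright (0.15 rad). Other two blocks upright, moved under 15 mm. All released, at rest (all of step 5 and horizontal distance between block_b and jig_seat below 0.006 m and z of block_b in the frame of jig_seat between -0.003 and 0.003 m and angle between each of block_b, block_a, block_c's own z axis and vertical below 0.1 rad and angle between the x axis of block_b and the x axis of jig, either way round below 0.12 rad and distance of each of block_a, block_c from where it was at the start of the episode below 0.015 m and contact force between the fingers and block_b below 0.1 N and linear speed of each of block_b, bodkin below 0.02 m/s); the robot touches nothing.
It fails at once if the block is dropped (moves faster than 0.6 m/s out of the gripper) (linear speed of block_b above 0.6 m/s and contact force between the fingers and block_b below 0.01 N).
It fails at once if the bodkin is dropped (moves faster than 0.6 m/s out of the gripper) (linear speed of bodkin above 0.6 m/s and contact force between the fingers and bodkin below 0.01 N).
It fails at once if a bystander on the table is displaced by more than 30 mm (distance of any of cutters, glue, mug, base_disc, peg_bowl, rapping_iron, dowel from where it was at the start of the episode above 0.03 m).
It also fails if it takes over 72 s, if anything falls off the work surface, if the arm or the gripper's body presses on something with over 40 N, if the wrist force passes 120 N, or if a joint passes its speed limit or range.

## Robot

A 6-joint arm with a two-finger parallel gripper is mounted at the origin on the work surface. World frame = base frame: x ahead of the robot, y to its left, z up, the work surface at z = 0. Lengths are in mm, angles in rad, forces in N, time in s.
With the tool pointing down it reaches from about 400 to 825 mm from the base axis. Payload 7 kg.
Tool frame: the origin (TCP) lies at the very end of the fingers, on their centre line; the grasp point (between the pads) lies 19 mm behind it; z points along the fingers, y is the line along which they close (so a half turn about z gives the same grasp; the last joint's range is limited). The gripper opens to 88 mm and grips with 3 to 60 N. Pads are 19 mm wide; open, the fingers measure 130 mm over their backs; the gripper's body (78 mm by 193 mm) begins 47 mm behind the grasp point.
Start: joints at [-0.903, 0.359, 0.012, 0, -1.224, -0.288], TCP at [250.218, -626.886, 226.561] pointing down, gripper open.
Joint ranges: [-3.07, 3.07], [-1.43, 2.12], [-1.02, 1.25], [-3.03, 1.67], [-3.05, -0], [-3.03, 3.03]. Speed limits (rad/s): [2.39, 2.39, 3.01, 3.14, 3.14, 3.14].

## Interface

Orientations are given as a unit quaternion [x, y, z, w].
In Python, from plant import bot gives the robot as it stands. Calls block until the motion is done:
- bot.move_ptp(position, orientation): joint-space move of the TCP to a pose.
- bot.line_to(position, velocity=150, ori=None): straight line of the TCP; ori=None keeps the orientation; velocity is the mean speed in mm/s.
- bot.move_joints(angles): joint-space move.
- bot.move_gripper(opening, force=None): finger opening in mm; force is the grip in N (None keeps the last); returns when the fingers have stopped.
- bot.pause(seconds).
- bot.solve_ik(position, orientation): joint angles nearest the present ones, or None.
- bot.read_state(): the state.
- bot.camera(name): name is "side" or "top" or "wrist"; returns the picture (420x560x3 uint8, red, green, blue); there is no depth.
- bot.get_calibration(name): a dict with "fx", "fy", "cx", "cy" (pixels), "view" (4x4, takes a point from world to camera coordinates); the wrist camera has in their place "T_tool_cam" (4x4, takes a point from camera to tool coordinates, whose origin is the TCP and whose axes are the flange's). Camera axes: x right, y up, looking along -z (the intrinsics and any distortion apply to the point x, -y, -z); pixel columns grow to the right and rows downward; lengths in mm; the calibration is good to about 2 mm. A picture is of the moment at which its call begins: read the wrist's pose just before it. get_calibration takes no time and is no camera call.
A pose or a line that the arm cannot do raises bot.Unreachable and nothing moves.
- bot.close_job(): hands the job in; it is judged then, once.
The state is a dict: "t": time; "joint_pos": joint angles; "qvel": joint speeds; "tau": joint torques, N m; "tcp_pos": TCP position; "eef_rot": TCP orientation; "contact_force": force on the tool from outside, world axes, zero at the start; "moment": the same for the moment, N m; "width": finger opening in mm; "finger_force": force on a finger pad.
Only numpy, scipy, OpenCV 4.12 (cv2) and the standard library are available. Lean on these libraries where they do the work, as an engineer would, in place of code of your own. Each camera call takes 0.05 s, during which the arm holds its last target. There are 200 camera calls.

## Working session

There is one attempt and no reset: what is moved stays moved. The work goes in short steps, each a Python script; the robot and the scene stay as the last script left them, time stands still between calls to the robot, and variables do not carry over. Pictures are saved under pics/ and viewed, at most 10 in all, crops included, and the job is handed in when it is done.

```bash
ls; mkdir -p pics; python3 - <<'E'
from plant import bot
import cv2,numpy as np
for n in("top","side"):
    im=bot.camera(n); cv2.imwrite(f"pics/{n}0.png",cv2.resize(im[:,:,::-1],(800,600),interpolation=cv2.INTER_CUBIC)); np.save(f"pics/{n}0.npy",im)
    print(n,bot.get_calibration(n))
print(bot.get_calibration("wrist")); print(bot.read_state())
E
```

```text
pics
top {'fx': 510.99723930380844, 'fy': 510.99723930380844, 'cx': 278.43991549461293, 'cy': 200.25605139360408, 'view': array([[-3.35998483e-03, -9.99993273e-01,  1.47098519e-03,
         1.81289735e+01],
       [ 9.94330396e-01, -3.18460990e-03,  1.06286975e-01,
        -5.68125725e+02],
       [-1.06281575e-01,  1.81976791e-03,  9.94334408e-01,
        -1.39033577e+03],
       [ 0.00000000e+00,  0.00000000e+00,  0.00000000e+00,
         1.00000000e+00]])}
side {'fx': 418.19960375244176, 'fy': 418.19960375244176, 'cx': 269.4375519222697, 'cy': 203.71078068058458, 'view': array([[-9.62531966e-01, -2.70445833e-01,  1.97804436e-02,
         5.46911655e+02],
       [ 1.78618415e-01, -5.77445901e-01,  7.96650296e-01,
        -1.96157202e+02],
       [-2.04028617e-01,  7.70334527e-01,  6.04116744e-01,
        -9.39653673e+02],
       [ 0.00000000e+00,  0.00000000e+00,  0.00000000e+00,
         1.00000000e+00]])}
{'fx': 365.05483316836956, 'fy': 365.05483316836956, 'cx': 283.7563849022038, 'cy': 211.78723517345432, 'T_tool_cam': array([[-8.36452073e-04,  9.61746696e-01,  2.73939033e-01,

[... 276 characters left out ...]
00]])}
{'t': 0.1, 'joint_pos': array([-9.02907510e-01,  3.59312910e-01,  1.11485837e-02, -3.07981734e-04,
       -1.22409277e+00, -2.88086499e-01]), 'qvel': array([ 0.00077777, -0.00148858,  0.00339598,  0.00209331, -0.00069548,
       -0.0015542 ]), 'tau': array([-7.64376691e-04, -5.84163415e+01,  2.93753064e+01,  7.01565340e+00,
        1.01463767e-02, -8.30884323e-05]), 'tcp_pos': array([ 250.05138323, -626.50554969,  225.71716966]), 'eef_rot': array([-1.88710290e-01,  9.82032521e-01,  7.15126202e-04, -2.07409376e-04]), 'contact_force': array([-0.00338634, -0.03347527, -0.20055309]), 'moment': array([-0.00511521, -0.00379367, -0.02127604]), 'finger_force': 0.0, 'width': 87.50400274601002}
```

View pics/top0.png

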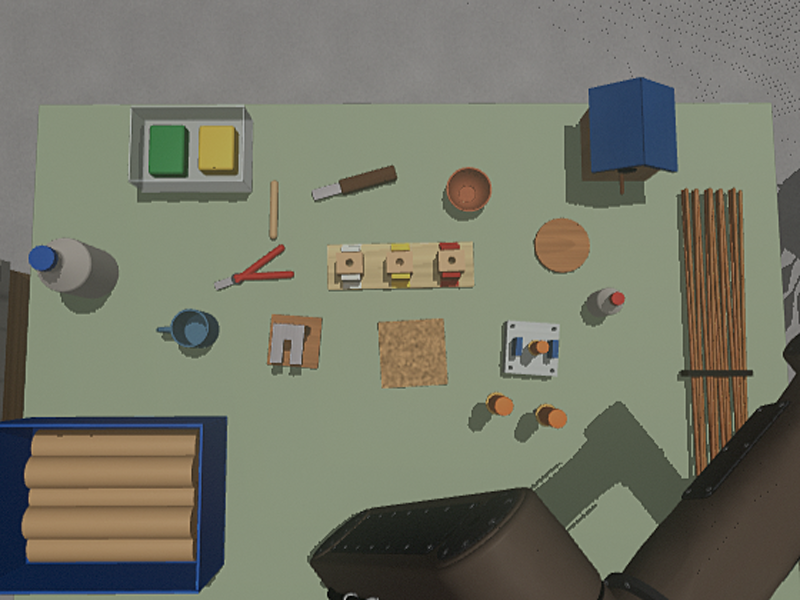

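View pics/side0.png

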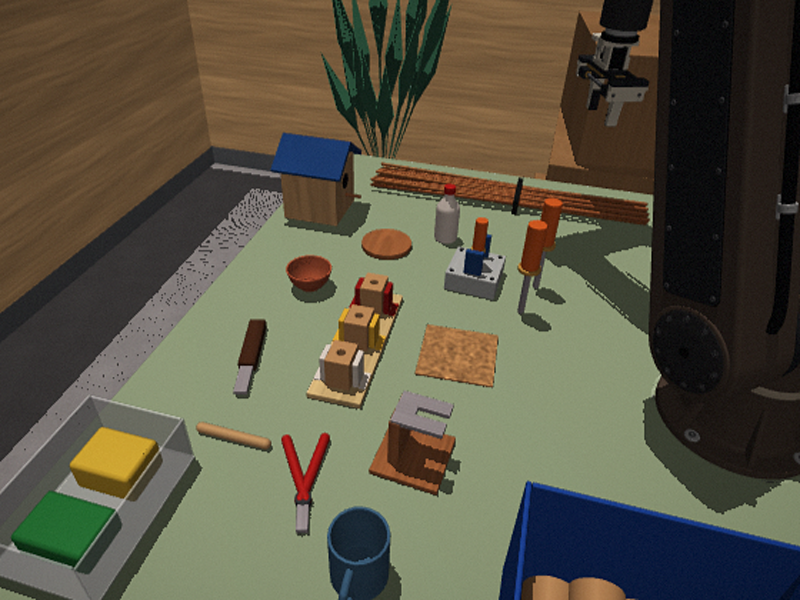

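The bodkin in the jig is at about (540,347) in the top view. Two larger look-alikes stand loose at (500,405) and (552,417); they have long shafts, with handle tops far above the jig's. The jig pin fits the description because it is the only one in the hole and the shortest.

Rack corners are at (328,247)–(475,287). White, yellow and red bores are at (350,262), (400,262) and (452,261). The rest is at about (292,343) with its slot opening downward (-x), and the mat is at about (413,353).

```bash
cat > h.py <<'E'
from plant import bot
import numpy as np, cv2
from scipy.spatial.transform import Rotation as R
def q(phi): return np.array([np.cos(phi/2),np.sin(phi/2),0,0])
def c2w(name,st=None):
    c=bot.get_calibration(name)
    if name!="wrist": return c,np.linalg.inv(c["view"])
    T=np.eye(4);T[:3,:3]=R.from_quat(st["eef_rot"]).as_matrix();T[:3,3]=st["tcp_pos"]
    return c,T@c["T_tool_cam"]
def p2w(cam,u,v,z):
    c,T=cam; d=T[:3,:3]@[(u-c["cx"])/c["fx"],-(v-c["cy"])/c["fy"],-1]; o=T[:3,3]
    return o+d*(z-o[2])/d[2]
def w2p(cam,p):
    c,T=cam; x=np.linalg.inv(T)@np.r_[p,1]; return np.array([c["cx"]+c["fx"]*x[0]/-x[2],c["cy"]-c["fy"]*x[1]/-x[2]])
def shot(name,fn,crop=None,size=(800,600),save=True):
    """crop=(u0,v0,u1,v1)"""
    st=bot.read_state(); im=bot.camera(name); cam=c2w(name,st)
    np.savez(f"pics/{fn}.npz",im=im,pos=st["tcp_pos"],rot=st["eef_rot"])
    if crop: im=im[crop[1]:crop[3],crop[0]:crop[2]]
    cv2.imwrite(f"pics/{fn}.png",cv2.resize(im[:,:,::-1],size,interpolation=cv2.INTER_CUBIC)); return st,im,cam
E
python3 - <<'E'
from h import *
np.set_printoptions(precision=1,suppress=True)
c=c2w("top")
P={"jig":(40,[(508,320),(560,322),(556,378),(504,374)]),"rack":(12,[(328,247),(472,242),(475,287),(329,291)]),"mat":(4,[(378,321),(445,319),(448,385),(381,388)]),
"bores":(68,[(350,262),(400,262),(452,261)]),"handle":(141,[(540,347)]),"plate":(100,[(274,324),(306,324),(302,365),(271,363),(287,344)]),"foot":(10,[(270,315),(322,318),(320,369)]),"lookalikes":(200,[(500,405),(552,417)])}
for k,(z,l) in P.items():
    w=np.array([p2w(c,u*.7,v*.7,z)[:2] for u,v in l]); print(k,w.tolist() if 0 else w.round(1).tolist(),w.mean(0))
st=bot.read_state()
for p in [(520,-230,250),(520,-230,105),(680,100,120),(520,220,130)]:
    print(p,[None if (s:=bot.solve_ik(p,q(f))) is None else s.round(2).tolist() for f in (0,np.pi/2,np.pi,-np.pi/2)])
im=np.load("pics/top0.npy")[195:310,175:405]; a=cv2.resize(im,(800,400),interpolation=cv2.INTER_CUBIC); cv2.imwrite("pics/crop1.png",a[:,:,::-1])
E
```

```text
jig [[500.8, -195.5], [496.7, -295.5], [389.8, -285.0], [397.7, -185.9]] [ 446.3 -240.5]
rack [[648.5, 154.3], [657.6, -131.4], [567.8, -136.0], [560.8, 151.7]] [608.7   9.7]
mat [[501.9, 55.4], [505.4, -76.7], [376.3, -81.3], [370.9, 49.6]] [438.6 -13.2]
bores [[610.5, 107.0], [610.2, 11.9], [611.8, -86.9]] [610.8  10.7]
handle [[446.6, -236.1]] [ 446.6 -236.1]
plate [[491.3, 244.3], [491.1, 185.4], [416.2, 192.0], [420.0, 248.7], [454.5, 219.9]] [454.6 218.1]
foot [[514.0, 267.5], [507.8, 165.3], [408.2, 168.4]] [476.7 200.4]
lookalikes [[348.2, -154.8], [327.9, -241.9]] [ 338.1 -198.3]
(520, -230, 250) [[-0.07, 0.17, -0.19, 0.0, -1.21, 1.64], None, [-0.07, 0.17, -0.19, 0.0, -1.21, -1.5], [-0.07, 0.17, -0.19, 0.0, -1.21, 0.07]]
(520, -230, 105) [[-0.07, 0.29, -0.39, 0.0, -0.89, 1.64], None, [-0.07, 0.29, -0.39, 0.0, -0.89, -1.5], [-0.07, 0.29, -0.39, 0.0, -0.89, 0.07]]
(680, 100, 120) [[0.43, 0.45, -0.09, 0.0, -1.02, 1.14], [0.43, 0.45, -0.09, 0.0, -1.02, 2.71], [0.43, 0.45, -0.09, 0.0, -1.02, -2.0], [0.43, 0.45, -0.09, 0.0, -1.02, -0.43]]
(520, 220, 130) [[0.75, 0.26, -0.37, 0.0, -0.94, 0.82], [0.75, 0.26, -0.37, 0.0, -0.94, 2.39], [0.75, 0.26, -0.37, 0.0, -0.94, -2.32], [0.75, 0.26, -0.37, 0.0, -0.94, -0.75]]
```

View pics/crop1.png

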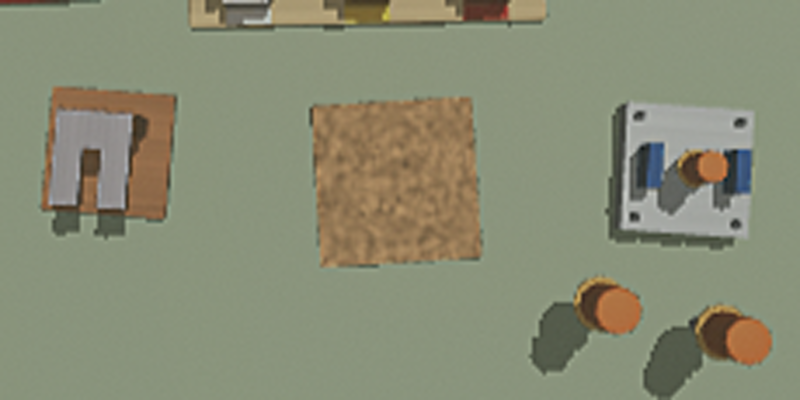

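Enlarged crop: the pin in the jig at (711,167) is the one meant. The two larger pins at (612,310) and (748,341) are the look-alikes. I'll triangulate their heights to judge clearance for the gripper body.

```bash
python3 - <<'E'
from h import *
np.set_printoptions(precision=1,suppress=True)
ct,cs=c2w("top"),c2w("side")
k=230/800
def tri(a,b):
    A=[];o=[]
    f=[]
    for c,(u,v) in ((ct,a),(cs,b)):
        p0=c[1][:3,3]; d=p2w(c,u,v,0)-p0; d/=np.linalg.norm(d); M=np.eye(3)-np.outer(d,d); A.append(M);o.append(M@p0)
    return np.linalg.solve(sum(A),sum(o))
f=lambda x,y:(175+x*k,195+y*k)
for n,a,b in(("A",(612,310),(536,227)),("B",(748,341),(552,203)),("bodkin",(711,167),(482,221))):
    print(n,tri(f(*a),(b[0]*.7,b[1]*.7)))
print("A foot",p2w(cs,522*.7,312*.7,0))
for z,n,l in((40,"jig",[(629,101),(754,111),(746,238),(621,231)]),(90,"cheekR",[(738,150),(751,150)]),(90,"cheekL",[(650,143),(664,144)]),(100,"plate",[(57,110),(132,114),(127,209),(50,206)]),(100,"slot",[(83,152),(101,151),(97,208),(79,207)]),(10,"foot",[(55,88),(176,95),(164,220),(42,210)]),(4,"mat",[(312,106),(472,97),(482,259),(323,267)])):
    w=np.array([p2w(ct,*f(*p),z)[:2] for p in l]); print(n,w.round(1).tolist(),w.mean(0))
    if len(w)==4: print(" yaw",np.degrees([np.arctan2(-(w[0]-w[1])[0],(w[0]-w[1])[1]),np.arctan2((w[0]-w[3])[1],(w[0]-w[3])[0])]))
E
```

```text
A [ 347.6 -158.4  190.1]
B [ 326.  -252.6  190.6]
bodkin [ 446.8 -240.1  138.5]
A foot [ 343.5 -164.3    0. ]
jig [[500.7, -196.2], [492.5, -294.7], [393.0, -285.8], [398.8, -187.9]] [ 446.3 -241.2]
 yaw [-4.8 -4.6]
cheekR [[460.2, -270.6], [460.2, -280.5]] [ 460.2 -275.5]
cheekL [[465.8, -203.8], [465.0, -214.5]] [ 465.4 -209.2]
plate [[491.8, 245.4], [488.6, 188.7], [417.2, 191.7], [419.7, 249.6]] [454.3 218.8]
 yaw [-3.2 -3.3]
slot [[460.1, 225.3], [460.8, 211.8], [418.1, 214.2], [418.8, 227.8]] [439.4 219.8]
 yaw [ 3.  -3.4]
foot [[514.5, 262.4], [508.6, 164.7], [408.4, 173.6], [416.7, 271.4]] [462. 218.]
 yaw [-3.5 -5.2]
mat [[499.7, 55.2], [506.5, -74.5], [376.4, -81.2], [370.5, 46.4]] [438.3 -13.5]
 yaw [3.  3.9]
```

```bash
python3 - <<'E'
from h import *
np.set_printoptions(precision=1,suppress=True)
bot.move_ptp([446.5,-239.5,250],q(-.082))
st,im,cam=shot("wrist","w1")
print(st["t"],st["tcp_pos"],w2p(cam,[446.5,-239.5,141]),w2p(cam,[446.5,-240,40]))
E
```

```text
1.75 [ 446.4 -239.9  250. ] [283.8 207.8] [284.3 181.8]
```

View pics/w1.png

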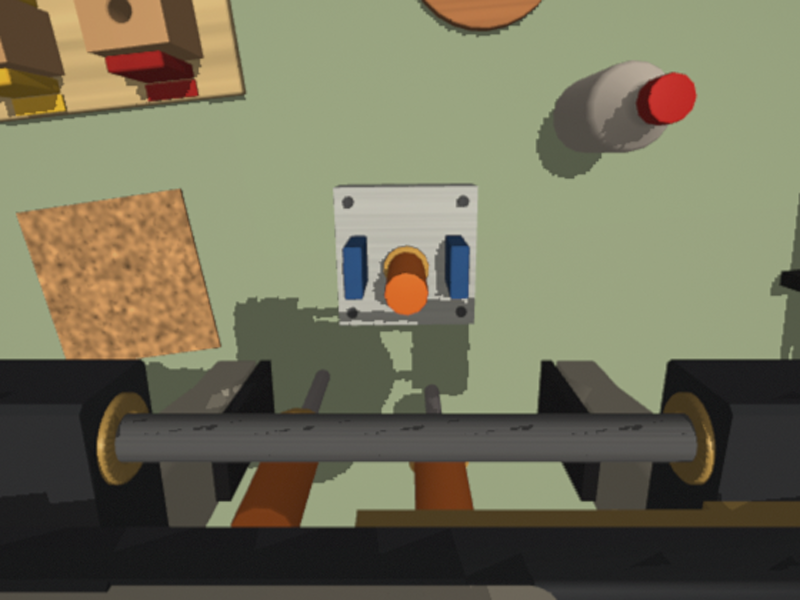

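```bash
python3 - <<'E'
from h import *
np.set_printoptions(precision=1,suppress=True)
d=np.load("pics/w1.npz"); cam=c2w("wrist",dict(eef_rot=d["rot"],tcp_pos=d["pos"]))
g=lambda u,v,z:p2w(cam,u*.7,v*.7,z)
print("handle",g(406,294,141),"jig",np.mean([g(*p,40) for p in((334,186),(477,185),(475,324),(338,323))],0))
print("feet",g(323,372,0),g(432,388,0))
h=g(406,294,141)
bot.line_to([h[0],h[1],100],velocity=180)
bot.move_gripper(22,force=30)
st=bot.read_state();print(st["width"],st["finger_force"],st["contact_force"],st["t"])
bot.line_to([h[0],h[1],180],velocity=120)
st=bot.read_state();print(st["width"],st["finger_force"],st["contact_force"],st["tcp_pos"],st["t"])
shot("wrist","w2")
E
```

```text
handle [ 448.  -239.9  141. ] jig [ 448.4 -240.1   40. ]
feet [ 348.2 -161.2    0. ] [ 325.6 -252.1    0. ]
23.31362523221393 29.99865084886551 [-0.2 -0.3  0.1] 3.8583
23.597002404568535 29.99854803085327 [ 0.2  0.1 -1.9] [ 447.5 -239.7  179.3] 4.675
```

View pics/w2.png

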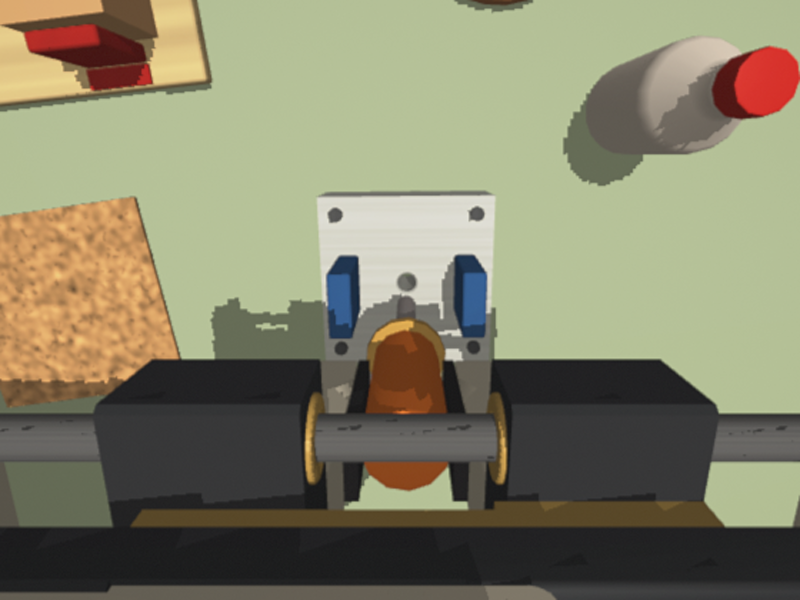

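```bash
python3 - <<'E'
from h import *
np.set_printoptions(precision=1,suppress=True)
d=np.load("pics/w2.npz"); cam=c2w("wrist",dict(eef_rot=d["rot"],tcp_pos=d["pos"]))
print("hole",p2w(cam,407*.7,282*.7,40),"tip",p2w(cam,405*.7,298*.7,79.3))
bot.line_to([460,-220,213],velocity=150)
bot.line_to([612,108,213],velocity=300,ori=q(.03)); bot.pause(.2)
st,im,cam=shot("wrist","w3",crop=(180,120,390,277))
t=st["tcp_pos"];print(st["t"],t,"pred tip px",w2p(cam,t-[0,0,100]),"pred bore",w2p(cam,[612,108,68]))
E
```

```text
hole [ 448.1 -240.2   40. ] tip [ 449.3 -239.2   79.3]
6.7 [611.8 106.9 213.4] pred tip px [284.5 211.2] pred bore [283.1 196.5]
```

View pics/w3.png

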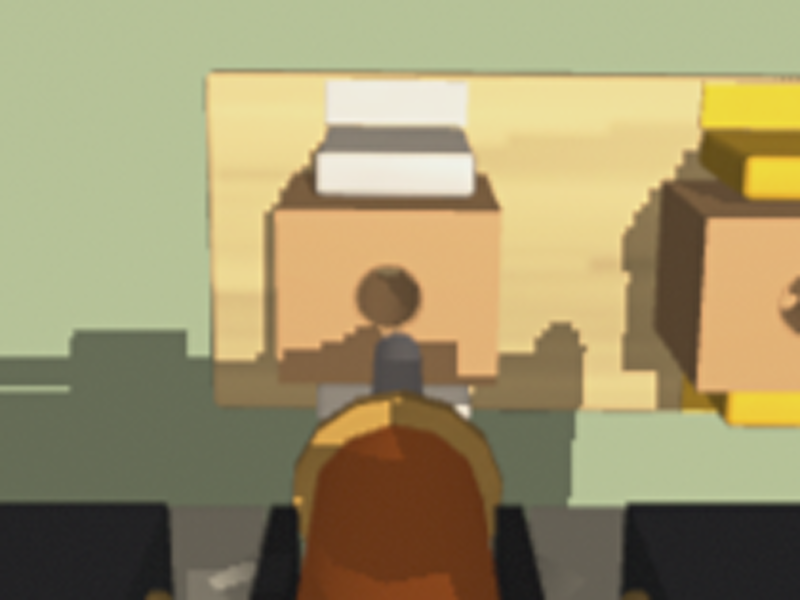

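```bash
cat >> h.py <<'E'
def go(p,v=100,ori=None,n=1):
    p=np.array(p,float); bot.line_to(p,velocity=v,ori=ori)
    for _ in range(n):
        bot.pause(.1); e=p-bot.read_state()["tcp_pos"]
        if np.linalg.norm(e[:2])<.4: break
        bot.line_to(p+np.r_[e[:2],0],velocity=30)
        p=p+np.r_[0,0,0]
def probe(x,y,L=100):
    """tip L below TCP; returns tip z where it stopped"""
    go([x,y,L+76],v=120); st=bot.read_state(); f0=st["contact_force"][2]; off=np.array([x,y,L+76])-st["tcp_pos"]; off[2]=0
    print("above",st["tcp_pos"].round(1),st["contact_force"].round(1))
    for tz,v in [(66,40),(62,40),(45,60)]+[(z,30) for z in np.arange(43.5,35,-1.5)]+[(30,60),(17,60)]+[(z,30) for z in np.arange(15.5,8,-1.5)]:
        bot.line_to([x,y,L+tz]+0*off,velocity=v); s=bot.read_state(); f=s["contact_force"]-st["contact_force"]
        if abs(f[2])>5 or tz<15: print(tz,s["tcp_pos"].round(1),f.round(1),s["width"])
        if f[2]>5: break
    bot.pause(.15); s=bot.read_state(); print("end",tz,s["tcp_pos"].round(1),(s["contact_force"]-st["contact_force"]).round(1),s["t"])
    return tz
E
python3 - <<'E'
from h import *
np.set_printoptions(precision=1,suppress=True)
d=np.load("pics/w3.npz"); cam=c2w("wrist",dict(eef_rot=d["rot"],tcp_pos=d["pos"]))
k=.2625;g=lambda x,y,z:p2w(cam,180+x*k,120+y*157/600,z)
b=g(388,295,68);y=g(825,303,68)
print(b,g(398,345,113),"yellow~",y)
print([g(*p,12) for p in((208,72),(214,407))])
probe(b[0],b[1])
E
```

```text
[611.3 109.1  68. ] [612.4 107.  113. ] yellow~ [612.2  10.7  68. ]
[array([654.7, 156.4,  12. ]), array([565.2, 155.6,  12. ])]
above [610.9 109.1 176.6] [-0.5 -0.8 -0.5]
14.0 [611.3 109.1 114. ] [0.7 0.9 0.1] 23.70202700334664
12.5 [611.2 109.  112.4] [ 0.4  1.2 -1. ] 23.407363181037613
11.0 [611.8 109.1 111.8] [-0.2  1.1  5.3] 23.549628456140596
end 11.0 [611.8 109.2 111.8] [-0.8  1.1  5.9] 11.9083
```

```bash
cat >> h.py <<'E'
def bore(im,cam,pred,z=68):
    u,v=w2p(cam,[*pred,z]).round().astype(int); r=16; w=cv2.cvtColor(im,cv2.COLOR_RGB2GRAY)[v-r:v+r,u-r:u+r]
    w=cv2.resize(w,None,fx=4,fy=4,interpolation=cv2.INTER_CUBIC)
    t,m=cv2.threshold(w,0,255,cv2.THRESH_BINARY_INV+cv2.THRESH_OTSU)
    n,l,s,c=cv2.connectedComponentsWithStats(m); out=[]
    for i in range(1,n):
        x,y,a,b,ar=s[i]
        if 40<a<95 and 35<b<95: out.append((p2w(cam,u-r+(x+(a-1)/2)/4-.375,v-r+(y+(b-1)/2)/4-.375,z).round(1).tolist(),int(a),int(b),int(ar)))
    return out
E
python3 - <<'E'
from h import *
np.set_printoptions(precision=1,suppress=True)
d=np.load("pics/w3.npz"); cam=c2w("wrist",dict(eef_rot=d["rot"],tcp_pos=d["pos"]))
print("test white",bore(d["im"],cam,[611.3,109]))
bot.line_to([611.3,109.1,190],velocity=150)
go([595,13.1,200],v=200)
st,im,cam=shot("wrist","w4")
o=bore(im,cam,[612.5,13.1]); print(st["tcp_pos"],st["t"],o)
if len(o)==1 and np.hypot(o[0][0][0]-612.5,o[0][0][1]-13.1)<5 and abs(o[0][1]-o[0][2])<12:
    probe(*o[0][0][:2]); 
E
```

```text
test white []
[594.9  13.4 199.4] 13.325 [([612.2, 13.7, 68.0], 75, 72, 2835)]
above [612.2  13.8 176.2] [ 1.  -0.4 -0.5]
40.5 [612.8  13.7 141.7] [-2.8 -0.1  6.7] 23.205793499634588
end 40.5 [612.7  13.7 141.7] [-2.3  0.5  6.3] 15.8583
```

```bash
python3 - <<'E'
from h import *
np.set_printoptions(precision=1,suppress=True)
bot.line_to([612.5,13.7,190],velocity=150)
go([597,-83,200],v=200)
st,im,cam=shot("wrist","w5")
o=bore(im,cam,[614,-83]); print(st["tcp_pos"],st["t"],o)
if len(o)==1 and np.hypot(o[0][0][0]-614,o[0][0][1]+83)<5 and abs(o[0][1]-o[0][2])<12:
    probe(*o[0][0][:2]); bot.line_to([o[0][0][0],o[0][0][1],190],velocity=150)
    # to in front of the rest, for a look
    bot.line_to([540,0,213],velocity=350)
    go([410,222,213],v=350,ori=q(-.06))
    st,im,cam=shot("wrist","w6"); t=st["tcp_pos"]; print(t,st["t"],"tip",w2p(cam,t-[0,0,100])/.7,"notch",w2p(cam,[443,220,100])/.7)
E
```

```text
[597.2 -82.8 199.8] 17.3333 [([615.0, -85.3, 68.0], 73, 70, 4041)]
above [615.  -85.4 176.2] [-0.8 -0.6  0.1]
14.0 [615.  -85.3 114. ] [ 0.4  0.9 -1.1] 23.44377063377583
12.5 [614.9 -85.3 112.4] [ 0.8  0.3 -1. ] 23.50485178543529
11.0 [615.5 -85.4 111.8] [-1.2  0.9  4.5] 23.30720303518136
9.5 [616.  -85.4 111.5] [-2.1  1.5 12.1] 23.408223362290826
end 9.5 [616.  -85.4 111.6] [-2.1  1.6 12. ] 22.4833
[409.9 222.4 212.9] 24.8833 tip [406.2 301.5] notch [406.8 233.5]
```

View pics/w6.png

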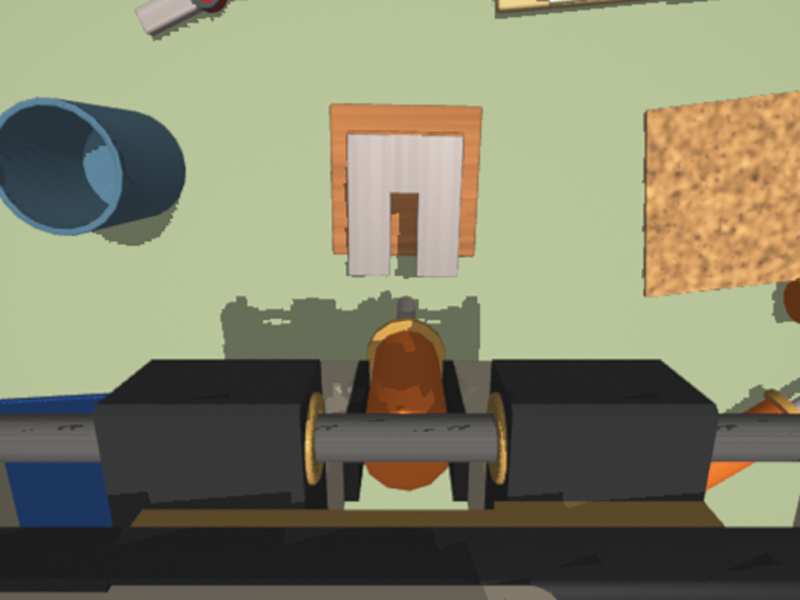

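```bash
python3 - <<'E'
from h import *
np.set_printoptions(precision=1,suppress=True)
d=np.load("pics/w6.npz"); cam=c2w("wrist",dict(eef_rot=d["rot"],tcp_pos=d["pos"]))
g=lambda p,z:p2w(cam,p[0]*.7,p[1]*.7,z)[:2]
pl=[g(p,100) for p in((348,135),(463,136),(458,276),(348,276))]; print(np.array(pl),np.mean(pl,0))
e=(g((391,192),100)+g((418,192),100))/2; o=(g((390,276),100)+g((417,276),100))/2
ax=(e-o)/np.linalg.norm(e-o); print("end",e,"open",o,np.linalg.norm(e-o),np.degrees(np.arctan2(ax[1],ax[0])))
n=e-20*ax; print("notch",n, "tip",g((405,305),113))
E
```

```text
[[493.7 246.1]
 [489.6 189.2]
 [418.6 194.1]
 [422.2 252.7]] [456.  220.5]
end [464.2 219.9] open [420.4 223.2] 43.96579154791914 -4.282576378406846
notch [444.3 221.4] tip [408.  223.1]
```

```bash
python3 - <<'E'
from h import *
np.set_printoptions(precision=1,suppress=True)
n=np.array([444.3,221.2]); ax=np.array([np.cos(.075),-np.sin(.075)])
p=lambda s,z:[*(n+s*ax),z]
go(p(-44,213),150); go(p(-44,136),150)
f0=bot.read_state()["contact_force"]
R_=lambda m:print(m,(s:=bot.read_state())["tcp_pos"],s["contact_force"]-f0,s["t"])
go(p(-22,136),60); R_("lip")
go(p(-10,136),60); R_("mid")
go(p(0,136),60); R_("in")
for z in np.arange(133,129.4,-.7):
    bot.line_to(p(0,z),velocity=30); s=bot.read_state()
    if s["contact_force"][2]-f0[2]>4: break
R_(z)
st,im,cam=shot("side","s2",crop=(220,230,360,335))
E
```

```text
lip [422.2 222.6 135.8] [-0.2 -0.   0.2] 26.925
mid [434.3 221.8 135.9] [ 0.9 -0.1 -0. ] 27.375
in [444.3 221.1 135.9] [ 0.7  0.9 -1. ] 27.7917
129.50000000000006 [444.3 221.2 129.4] [ 0.9 -1.6  0.8] 29.2917
```

View pics/s2.png

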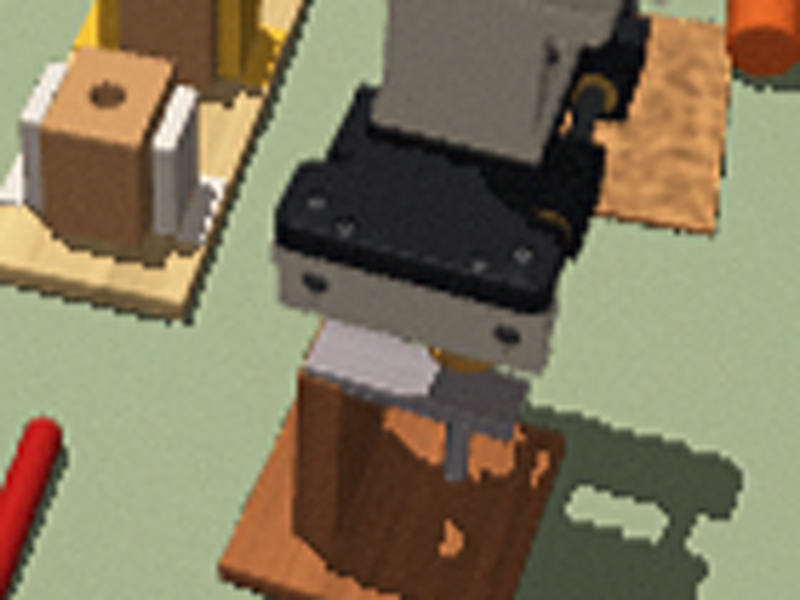

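```bash
python3 - <<'E'
from h import *
np.set_printoptions(precision=1,suppress=True)
n=[444.3,221.2]
f0=bot.read_state()["contact_force"]
for z in np.arange(128.7,125,-.6):
    bot.line_to([*n,z],velocity=20); s=bot.read_state()
    if s["contact_force"][2]-f0[2]>3: break
print(z,s["tcp_pos"],s["contact_force"]-f0)
bot.move_gripper(50); bot.pause(.1)
bot.line_to([*n,220],velocity=200)
# look at the yellow block from above, for its grasp
go([612,14,180],v=400,ori=q(.02))
st,im,cam=shot("wrist","w7"); print(bot.read_state()["t"],st["tcp_pos"],w2p(cam,[612.5,13.7,68])/.7)
im=bot.camera("side")
a=np.hstack([cv2.resize(im[230:335,220:360],(400,300),interpolation=3),cv2.resize(np.load("pics/w7.npz")["im"],(400,300),interpolation=3)])
cv2.imwrite("pics/both.png",a[:,:,::-1])
E
```

```text
127.5 [444.4 221.2 127.9] [-0.6 -1.   6.7]
32.7083 [612.4  14.4 180.5] [407.6 295.3]
```

View pics/both.png

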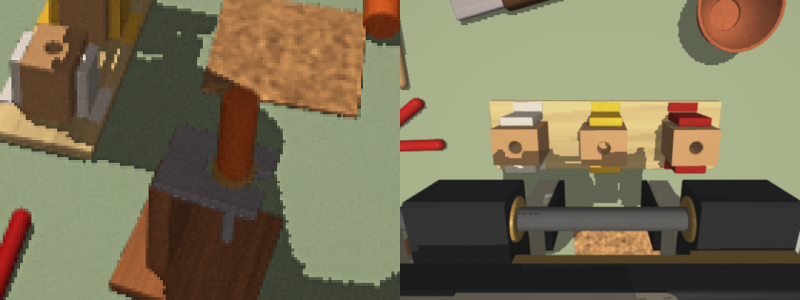

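Left half: the bodkin hangs upright by its collar in the notch, released. Right half: the blind block in the yellow nest has its bore at (203,147), which matches the measured position.

```bash
cat >> h.py <<'E'
def settle(x,y,z0,z1,fth=3):
    f0=bot.read_state()["contact_force"][2]
    for z in np.arange(z0,z1,-.7):
        bot.line_to([x,y,z],velocity=20); s=bot.read_state()
        if s["contact_force"][2]-f0>fth: break
    print("settle",z,s["tcp_pos"].round(1),round(s["contact_force"][2]-f0,1),s["t"])
E
python3 - <<'E'
from h import *
np.set_printoptions(precision=1,suppress=True)
bot.move_gripper(66)
go([612.5,13.7,80],v=200); f0=bot.read_state()["contact_force"]
bot.line_to([612.5,13.7,28],velocity=100); print(bot.read_state()["contact_force"]-f0)
bot.move_gripper(48,force=25); s=bot.read_state(); print(s["width"],s["finger_force"],s["tcp_pos"])
bot.line_to([612.5,13.7,110],velocity=100); s=bot.read_state(); print(s["width"],s["contact_force"]-f0)
bot.line_to([450,-12,70],velocity=250,ori=q(0)); go([450,-12,26],v=80)
settle(450,-12,22.5,16)
bot.move_gripper(66); bot.pause(.3)
bot.line_to([450,-12,110],velocity=200)
st,im,cam=shot("wrist","w8"); print(st["t"],st["tcp_pos"],bore(im,cam,[450,-12],60))
E
```

```text
[-0.8 -0.1  0.1]
49.892300132310105 25.000403132289648 [612.8  13.8  28.6]
49.536144067599665 [-0.1 -2.1 -1.2]
settle 20.400000000000002 [450.1 -12.   20.6] 4.1 39.35
40.8 [449.9 -11.9 110.2] []
```

```bash
python3 - <<'E'
from h import *
np.set_printoptions(precision=1,suppress=True)
f=-np.pi/2
go([450,-12,110],v=100,ori=q(f)); f0=bot.read_state()["contact_force"]
bot.line_to([450,-12,30],velocity=120); print(bot.read_state()["contact_force"]-f0)
bot.move_gripper(38,force=25); s=bot.read_state(); print(s["width"],s["finger_force"],s["tcp_pos"],s["t"])
bot.line_to([450,-12,150],velocity=150); s=bot.read_state(); print(s["width"],s["contact_force"]-f0)
x,y=450,-240.2
go([x,y,150],v=250,ori=q(f-.082)); bot.pause(.1)
go([x,y,118],v=100,n=2); s0=bot.read_state(); print(s0["tcp_pos"],s0["t"])
for z in (114,110,106,95,84,73,69):
    bot.line_to([x,y,z],velocity=70); s=bot.read_state(); d=s["contact_force"]-s0["contact_force"]
    if np.abs(d).max()>4: print(z,s["tcp_pos"],d)
    if d[2]>6: break
else: settle(x,y,68.3,63)
s=bot.read_state();print(s["tcp_pos"],s["contact_force"]-s0["contact_force"],s["t"])
st,im,cam=shot("side","s3",crop=(290,140,380,208))
E
```

```text
[0.7 0.  1. ]
39.94949343029309 25.000676214694977 [450.1 -12.   30.3] 44.0667
39.814121401955106 [ 1.2 -0.1 -0.8]
[ 450.5 -240.4  118. ] 47.7
settle 65.49999999999999 [ 450.1 -240.3   66.3] 8.7 50.875
[ 450.1 -240.3   66.3] [-2.6  2.2  9.6] 50.875
```

```bash
python3 - <<'E'
from h import *
np.set_printoptions(precision=1,suppress=True)
bot.move_gripper(56); bot.pause(.1)
bot.line_to([450,-240.2,215],velocity=150)
go([450,-190,230],v=200); 
st,im,cam=shot("wrist","w9"); c=w2p(cam,[448.2,-240.1,96]); print(st["t"],st["tcp_pos"],c,bore(im,cam,[450,-240.2],96))
side=bot.camera("side")
a=np.hstack([cv2.resize(side[130:310,220:400],(400,400),interpolation=3),cv2.resize(im[int(c[1])-60:int(c[1])+60,int(c[0])-60:int(c[0])+60],(400,400),interpolation=3)])
cv2.imwrite("pics/both2.png",a[:,:,::-1])
E
```

```text
53.2333 [ 449.7 -190.1  229.3] [279.3 138.9] [([449.6, -240.0, 96.0], 76, 78, 3123)]
```

View pics/both2.png

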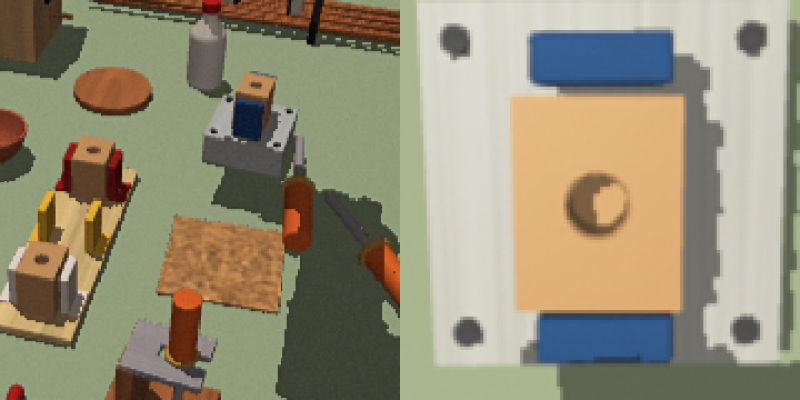

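```bash
python3 - <<'E'
from h import *
d=np.load("pics/w1.npz"); cam=c2w("wrist",dict(eef_rot=d["rot"],tcp_pos=d["pos"]))
for p in ((347.6,-160,190),(347.6,-160,0),(326,-252,190),(326,-252,0)): print(p,(w2p(cam,p)/.7).round())
print(bot.close_job(),bot.read_state()["t"])
E
```

```text
(347.6, -160, 190) [261. 528.]
(347.6, -160, 0) [320. 373.]
(326, -252, 190) [448. 551.]
(326, -252, 0) [431. 388.]
the job is handed in; nothing more can be done
the job is handed in; nothing more can be done
```

Job handed in, verdict not shown: the yellow-nest block was the blind one and stands in the jig, bore about 1.5 mm off centre by camera, the bodkin hangs in the notch, and the other two blocks stay in their nests; but the two look-alike bodkins, upright at 1.75 s, were lying on the table in the last picture, so I probably knocked them over (cause not confirmed; they are not in the judging criteria).

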